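Hook a dropped terminal block out of a module rack slot

TASK

A small brass terminal block has dropped into the one slot of the open module rack that has no module in it. Take the hooked pick from its wooden rest, reach its hook down into the slot behind the block and drag the block out of the rack's open front, wholly clear of it, so that it lies on the bench a little way in front (not touching the block with the fingers). Then lay the hooked pick back in the same place on its rest.

Things in the scene. Friction and masses are not known exactly. Their poses are not given: they have to be found in the camera images.
- pick_grip (a point): Handle centre of the hooked pick: black square bar 16 x 16 x 130 mm, 110 g. Own +x runs along it to the hook, z up. Lies level in two notches of a wooden rest, 85 mm above the bench; grasp here from above, across. Rest boards (8 mm thick) cross it 45 mm either side of this point; notches 22 mm wide at the floor, flaring upwards to 94 mm high. The other pick 90 mm beside it has no hook: leave it.
- hook_tip (a point): Lower end of the pick's hook: bottom edge, middle, of a flat steel blade 10 mm wide (across the pick) and 4 mm thick. In the handle's frame it lies 120 mm ahead (+x) and 62 mm below the handle's centre: a 6 mm steel shaft runs on from the handle, level with its centre, then bends straight down.
- block_mid (a point): Centre of the trapped brass terminal block: 30 mm long (own x, along the slot), 16 wide, 16 high, two dark screw heads on top, about 65 g, loose on the floor of one of the rack's three slots; its +x points towards the slot's closed back, within about 6 degrees. A longer brass bar (55 mm) on the open bench is not it.
- rack: Fixed aluminium rack. Origin at bench height, mid-length, mid-width; +x points from the open front to the closed back. Three slots along x, 24 mm wide, 100 long, centred at y = -28, 0, +28 mm, open above and in front (x = -50 mm), back wall at x = +50 mm. Floor 4 mm, walls up to 45 mm above the bench, 4 mm thick. The two slots without the block hold fixed modules below wall height.

How it is judged (in metres and radians):
On the way, in this order (a step that is already met when the one before it is completed fails the run):
1. the hook's blade is down in the slot behind the block (x of hook_tip in the frame of block_mid between 0.012 and 0.06 m and y of hook_tip in the frame of block_mid between -0.02 and 0.02 m and height (world z) of hook_tip below 0.02 m and x of block_mid in the frame of rack above -0.04 m and x of hook_tip in the frame of rack below 0.052 m), for 0.1 s.
2. the block is dragged out of the open front, wholly clear of the rack, onto the bench (x of block_mid in the frame of rack between -0.18 and -0.067 m and y of block_mid in the frame of rack between -0.1 and 0.1 m and height (world z) of block_mid below 0.02 m), for 0.2 s.
At the end, for the whole second after the job is handed in: The block lies at rest on the bench wholly clear of the rack's front edge (its centre 67 to 180 mm in front of the rack's origin and within 100 mm to either side), and the hooked pick lies level in its rest again: handle centre within 15 mm and hook end within 35 mm of where they started (all of step 2 and linear speed of block below 0.02 m/s and distance of pick_grip from where it was at the start of the episode below 0.015 m and angle between pick_grip's own z axis and vertical below 0.17 rad and distance of hook_tip from where it was at the start of the episode below 0.035 m); the robot touches nothing.
It fails at once if the fingers touch the block (contact force between the fingers and block above 0.5 N).
It also fails if it takes over 46 s, if anything falls off the work surface, if the arm or the gripper's body presses on something with over 40 N, if the wrist force passes 120 N, or if a joint passes its speed limit or range.

ROBOT

A 6-joint arm with a two-finger parallel gripper is mounted at the origin on the work surface. World frame = base frame: x ahead of the robot, y to its left, z up, the work surface at z = 0. Lengths are in mm, angles in rad, forces in N, time in s.
With the tool pointing down it reaches from about 325 to 875 mm from the base axis. Payload 4.4 kg.
Tool frame: the origin (TCP) lies on the centre line of the jaws, within the pads' length; the fingertips stand 14 mm ahead of it and the grasp point (between the pads) lies 5 mm behind it (arm.finger_overhang is the z of the fingertips in the tool frame, in mm); z points along the fingers, y is the line along which they close (so a half turn about z gives the same grasp; the last joint's range is limited). The gripper opens to 85 mm and grips with 20 to 120 N. Pads are 22 mm wide; open, the fingers measure 114 mm over their backs; the gripper's body (76 mm by 85 mm) begins 54 mm behind the grasp point. The pads swing forward as they close: fully open they stand 13 mm farther back than shut.
Start: joints at [-1.331, 0.207, 1.542, -0, 1.393, -0.15], TCP at [219.022, -531.655, 221.782] pointing down, gripper open.
Joint ranges: [-2.73, 2.73], [-0.86, 2.22], [0.23, 2.46], [-1.11, 4.25], [0.08, 2.63], [-2.82, 2.82]. Speed limits (rad/s): [2.79, 2.79, 3.14, 3.14, 3.14, 3.14].

INTERFACE

Orientations are given as a unit quaternion [x, y, z, w].
In Python, from station import arm gives the robot as it stands.
- The arm moves only by the shell command python3 -m crank 'ROWS'. ROWS is JSON, a list of rows, each an object of numbers: "claw": the opening in per cent of the stroke, from 0 (shut) to 100 (fully open); "dx", "dy", "dz": the shift along the tool's x, y, z in mm; "wx", "wy", "wz": the turn, a rotation vector about the tool's x, y, z in degrees. In form: [{"claw": .., "dx": .., "dy": .., "dz": .., "wx": .., "wy": .., "wz": ..}, ...]. A call has 1 to 20 rows; each row is the pose to reach, as a shift and turn from the pose commanded when the call began, along the tool's axes at that moment; what a row does not reach only later rows make up. A row lasts 1/8 s, in which the tool goes at most 62.5 mm and 10.7 degrees, less where a joint would pass 70% of its speed; a pose out of reach is approached as far as the arm can. A call with a gripper value outside its range is refused whole. The fingers move at their own pace and stop on an object; the grip force is fixed at half the most. Time passes only in rows, so rows that repeat a pose let the fingers close. It gives the time, the measured TCP pose, the force, the opening and the grip force at its end, in the units of the state.
- arm.sense(): the state, without advancing time (a new reading comes with each control period).
- arm.snapshot(name): name is "side" or "top" or "wrist"; returns a dict with "frame" (400x640x3 uint8, red, green, blue), "camera_matrix" (3x3 intrinsics, pixels), "xyz" and "attitude" of the camera in the world. Camera axes: x right, y down, z forward; pixel columns grow to the right and rows downward; lengths in mm; the calibration is good to about 2 mm. A picture is of the moment at which its call begins. There is no depth.
- arm.finish_job(): hands the job in; it is judged then, once.
The state is a dict: "time_s": time; "joints": joint angles; "joint_velocities": joint speeds; "effort": joint torques, N m; "ee_pos": TCP position; "tool_rot": TCP orientation; "ft_force": force on the tool from outside, world axes, zero at the start; "moment": the same for the moment, N m; "gripper_width": finger opening in mm; "grasp_force": force on a finger pad.
Only numpy, scipy, OpenCV 4.12 (cv2) and the standard library are available. Lean on these libraries where they do the work, as an engineer would, in place of code of your own. Each camera call takes 0.05 s, during which the arm holds its last target. There are 200 camera calls.

## Working session

There is one attempt and no reset: what is moved stays moved. The work goes in short steps, Python scripts to look and compute and a shell command to move; the robot and the scene stay as the last step left them, time stands still between calls to the robot, and variables do not carry over. Pictures are saved under pics/ and viewed, at most 10 in all, crops included, and the job is handed in when it is done.

```bash
mkdir -p pics; ls
cat > h.py <<'E'
import numpy as np, cv2, json
from station import arm
from scipy.spatial.transform import Rotation as R
def snap(n,f):
    s=arm.snapshot(n); cv2.imwrite('pics/'+f+'.png',s['frame'][:,:,::-1])
    np.save('pics/'+f+'.npy',np.array([s['camera_matrix'],s['xyz'],s['attitude'],s['frame']],dtype=object),allow_pickle=True); return s
def rot(a):
    a=np.array(a,float); return a if a.shape==(3,3) else R.from_quat(a).as_matrix()
def ray(s,u,v):
    d=rot(s['attitude'])@np.linalg.inv(np.array(s['camera_matrix']))@np.array([u,v,1.]); return np.array(s['xyz'],float),d/np.linalg.norm(d)
def plane(s,u,v,z):
    o,d=ray(s,u,v); return o+d*(z-o[2])/d[2]
def proj(s,p):
    c=np.array(s['camera_matrix'])@rot(s['attitude']).T@(np.array(p,float)-np.array(s['xyz'],float)); return c[:2]/c[2]
def load(f):
    a=np.load('pics/'+f+'.npy',allow_pickle=True); return dict(camera_matrix=np.array(a[0],float),xyz=a[1],attitude=a[2],frame=a[3])
E
python3 - <<'E'
from h import *
for n in('top','side'):
    s=snap(n,n+'0'); print(n,s['camera_matrix'],s['xyz'],s['attitude'])
print(arm.sense())
E
```

```text
pics
top [[455.87081151   0.         325.29032648]
 [  0.         455.87081151 197.94249924]
 [  0.           0.           1.        ]] [444.36862715  54.8738876  827.23941025] [-0.7019829   0.70856721 -0.03538488  0.06245348]
side [[379.27103653   0.         324.34152198]
 [  0.         379.27103653 202.3211818 ]
 [  0.           0.           1.        ]] [241.73857038 525.17533345 628.61053161] [-0.29180537  0.8768256  -0.36543237  0.11173933]
{'time_s': 0.1, 'joints': array([-1.33047218e+00,  2.07368031e-01,  1.54279514e+00, -2.46062005e-05,
        1.39348463e+00, -1.50497144e-01]), 'joint_velocities': array([ 0.00090228, -0.00110343, -0.00503387, -0.00128251,  0.0023941 ,
       -0.00055431]), 'effort': array([-5.28462788e-04, -3.84097874e+01, -2.92549807e+01, -1.33942594e-04,
        4.90648803e-03, -1.92207006e-05]), 'ee_pos': array([ 218.86266284, -530.97205679,  220.73057139]), 'tool_rot': array([ 9.80967076e-01,  1.94171419e-01, -5.82321640e-05, -1.02599356e-03]), 'ft_force': array([ 0.04694845, -0.53831314,  0.07361493]), 'moment': array([0.01033193, 0.00240868, 0.00503479]), 'grasp_force': 0.0, 'gripper_width': 85.34538534380177}
```

View pics/top0.png

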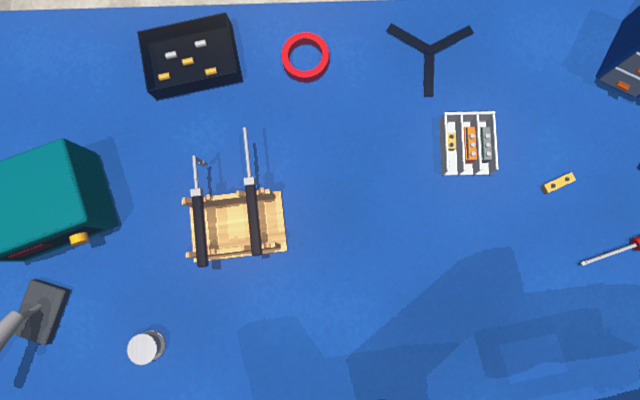

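View pics/side0.png

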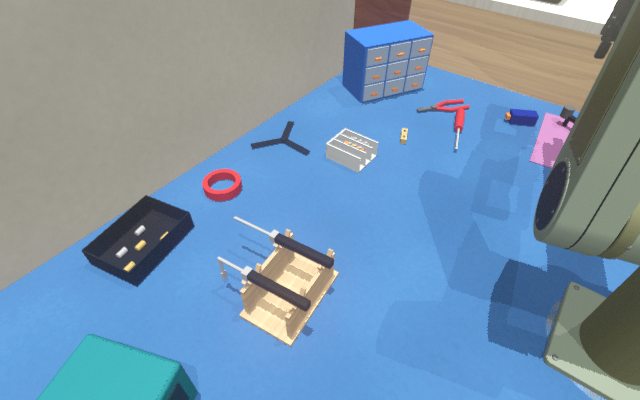

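Run:
```python
from h import *
t=load('top0')['frame'].astype(np.uint8)[:,:,::-1]; s=load('side0')['frame'].astype(np.uint8)[:,:,::-1]
r=lambda a,k:cv2.resize(a,None,fx=k,fy=k,interpolation=cv2.INTER_CUBIC)
A=r(t[100:190,430:510],5)  #400x450
B=r(s[120:180,315:395],5)  #400x300
C=r(t[145:275,175:295],3) ; D=r(s[205:325,210:345],3)
im=np.zeros((600,800,3),np.uint8); im[:450,:400]=A; im[:300,400:800]=B; 
cv2.imwrite('pics/crop1.png',im)
im=np.zeros((400,780,3),np.uint8); im[:390,:360]=C; im[:360,370:775]=D
cv2.imwrite('pics/crop2.png',im)
```

```text
(no output)
```

View pics/crop1.png

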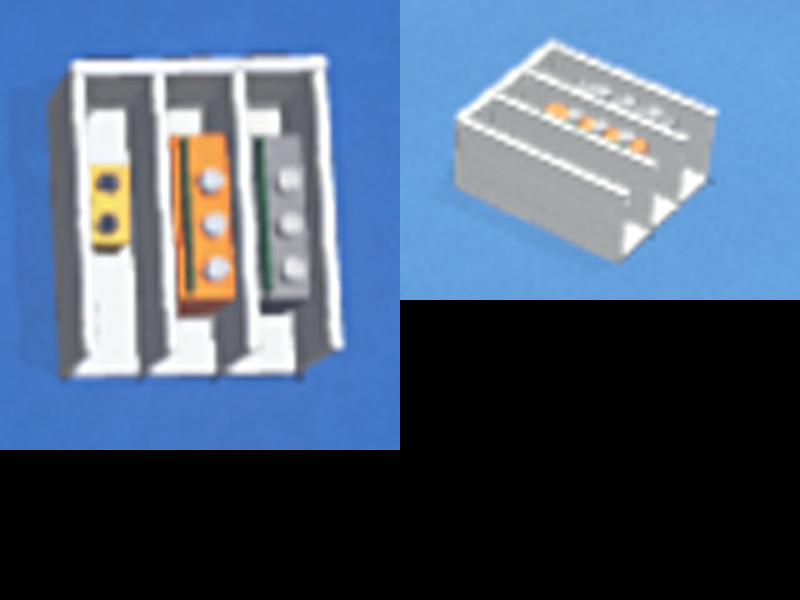

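View pics/crop2.png

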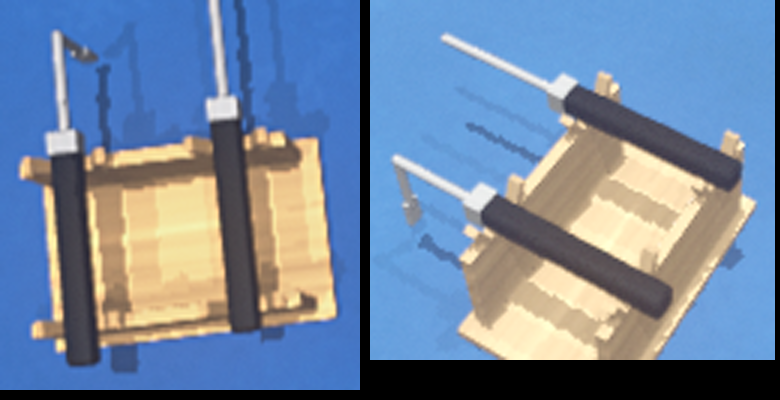

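Run:
```python
from h import *
np.set_printoptions(precision=1,suppress=True)
t=load('top0'); s=load('side0')
T=lambda x,y:(430+x/5-.4,100+y/5-.4); P=lambda x,y:(175+x/3-.33,145+y/3-.33); S=lambda x,y:(210+(x-370)/3-.33,205+y/3-.33); Q=lambda x,y:(315+(x-400)/5-.4,120+y/5-.4)
def tri(a,b):
    o1,d1=ray(t,*a);o2,d2=ray(s,*b)
    k=np.linalg.lstsq(np.c_[d1,-d2],o2-o1,rcond=None)[0]; p,q=o1+k[0]*d1,o2+k[1]*d2
    return (p+q)/2,np.linalg.norm(p-q)
for n,a,b in [('bend',P(57,34),S(397,159)),('hooktip',P(94,58),S(411,221)),('ferrule/black',P(66,152),S(487,210)),('handle back',P(83,362),S(662,298))]: print(n,*tri(a,b))
for n,x,y in [('back end',83,363),('blackfront',67,152),('ferr front',64,132)]: print(n,plane(t,*P(x,y),93))
print('rack tri BL,BR',tri(T(72,64),Q(553,42)),tri(T(325,60),Q(717,112)), tri(T(72,64),Q(457,118)))
for n,x,y,z in [('BL',70,60,45),('BR',327,57,45),('FRt',343,348,45),('FLb',62,376,0),('FRb',300,376,0),('w1b',140,375,4),('w2b',217,375,4),('w0 top',79,70,45),('w1 topback',159,72,45),('w2',239,70,45),('w3',320,66,45)]: print(n,plane(t,*T(x,y),z))
print('block screws/corners z20')
for x,y in [(107,182),(108,224),(92,165),(129,165),(91,243),(129,243)]: print(plane(t,*T(x,y),20))
```

```text
bend [622.9 305.5  83. ] 0.8878579412559102
hooktip [625.1 305.7  15.9] 4.253314495966824
ferrule/black [556.1 298.8  81.9] 1.5981722756049745
handle back [440.6 284.4  85.9] 2.2039188759340864
back end [439.1 281.7  93. ]
blackfront [553.8 294.1  93. ]
ferr front [564.9 296.1  93. ]
rack tri BL,BR (array([ 661.5, -114.4,  120.5]), np.float64(34.77577001460032)) (array([ 659.6, -229. ,   30.5]), np.float64(95.99213926534924)) (array([ 703.7, -125.9,   44.2]), np.float64(0.3963006273822348))
BL [ 704.7 -125.1   45. ]
BR [ 704.  -214.5   45. ]
FRt [ 600. -214.   45.]
FLb [ 600.  -127.5    0. ]
FRb [ 598.8 -213.4    0. ]
w1b [ 599.2 -154.8    4. ]
w2b [ 598.8 -182.4    4. ]
w0 top [ 701.  -128.1   45. ]
w1 topback [ 699.7 -155.9   45. ]
w2 [ 699.9 -183.7   45. ]
w3 [ 700.8 -211.9   45. ]
block screws/corners z20
[ 667.2 -142.2   20. ]
[ 651.6 -141.8   20. ]
[ 673.6 -137.1   20. ]
[ 673.3 -150.3   20. ]
[ 644.7 -135.5   20. ]
[ 644.5 -149.    20. ]
```

The top-view crop shows the rack's front facing the robot and the block in its left slot, with screws at about (451,136) and (451,144). The hooked pick is the left one, with its handle from about (203,265) to (197,195) and its bend at (194,156).

```bash
cat >> h.py <<'E'
def go(x,y,z,yaw):
    st=arm.sense(); M=R.from_quat(st['tool_rot']); d=M.inv().apply(np.array([x,y,z])-st['ee_pos'])
    W=R.from_euler('z',yaw,degrees=True)*R.from_euler('x',180,degrees=True)
    print('t',round(st['time_s'],2),'pos',np.round(st['ee_pos'],1),'d',np.round(d,1),'w',np.round((M.inv()*W).as_rotvec(degrees=True),2),'w=',round(st['gripper_width'],1),'F',np.round(st['ft_force'],1))
E
python3 -c "
from h import *
go(504,290,190,6.6)"
```

```text
t 0.1 pos [ 218.9 -531.   220.7] d [ 576.4 -650.4   32.2] w [-0.12 -0.   15.79] w= 85.3 F [ 0.  -0.5  0.1]
```

```bash
python3 -m crank '[{"claw":60,"dx":288,"dy":-325,"dz":0,"wz":8},{"claw":60,"dx":288,"dy":-325,"dz":0,"wz":8},{"claw":60,"dx":576,"dy":-650,"dz":0,"wz":15.8},{"claw":60,"dx":576,"dy":-650,"dz":0,"wz":15.8},{"claw":60,"dx":576,"dy":-650,"dz":0,"wz":15.8},{"claw":60,"dx":576,"dy":-650,"dz":0,"wz":15.8},{"claw":60,"dx":576,"dy":-650,"dz":0,"wz":15.8},{"claw":60,"dx":576,"dy":-650,"dz":0,"wz":15.8},{"claw":60,"dx":576,"dy":-650,"dz":0,"wz":15.8},{"claw":60,"dx":576,"dy":-650,"dz":0,"wz":15.8},{"claw":60,"dx":576,"dy":-650,"dz":0,"wz":15.8},{"claw":60,"dx":576,"dy":-650,"dz":0,"wz":15.8},{"claw":60,"dx":576,"dy":-650,"dz":32,"wz":15.8},{"claw":60,"dx":576,"dy":-650,"dz":32,"wz":15.8},{"claw":60,"dx":576,"dy":-650,"dz":32,"wz":15.8},{"claw":60,"dx":576,"dy":-650,"dz":32,"wz":15.8},{"claw":60,"dx":576,"dy":-650,"dz":32,"wz":15.8},{"claw":60,"dx":576,"dy":-650,"dz":32,"wz":15.8}]'
python3 - <<'E'
from h import *
s=snap('wrist','w1'); print(s['camera_matrix'],s['xyz'],s['attitude']); go(504,290,190,6.6)
E
```

```text
[[278.94770488   0.         323.69688613]
 [  0.         278.94770488 199.9029819 ]
 [  0.           0.           1.        ]] [ 291.06363509 -501.41789271  373.03666058] [ 0.821157   -0.54986955 -0.08648847  0.12595395]
t 0.15 pos [ 218.9 -531.1  220.9] d [ 576.4 -650.5   32.2] w [-0.11 -0.   15.79] w= 85.3 F [ 0.3 -0.1 -0.4]$[0]: bad value
```

View pics/w1.png

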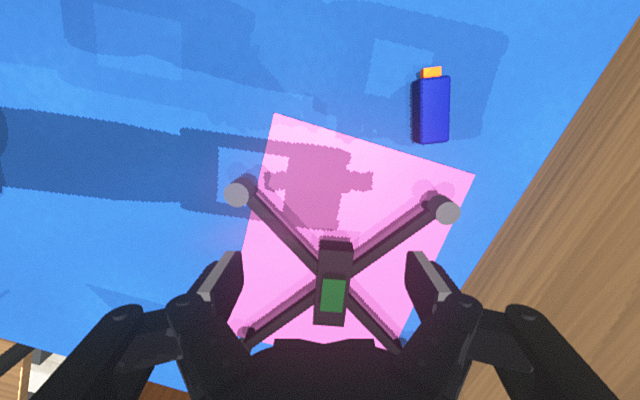

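The wrist picture shows only the start area, because the call was refused. Each row probably needs every key, so I'll resend it in full.

```bash
python3 -m crank '[{"claw":60,"dx":288,"dy":-325,"dz":0,"wx":0,"wy":0,"wz":8},{"claw":60,"dx":288,"dy":-325,"dz":0,"wx":0,"wy":0,"wz":8},{"claw":60,"dx":576,"dy":-650,"dz":0,"wx":0,"wy":0,"wz":15.8},{"claw":60,"dx":576,"dy":-650,"dz":0,"wx":0,"wy":0,"wz":15.8},{"claw":60,"dx":576,"dy":-650,"dz":0,"wx":0,"wy":0,"wz":15.8},{"claw":60,"dx":576,"dy":-650,"dz":0,"wx":0,"wy":0,"wz":15.8},{"claw":60,"dx":576,"dy":-650,"dz":0,"wx":0,"wy":0,"wz":15.8},{"claw":60,"dx":576,"dy":-650,"dz":0,"wx":0,"wy":0,"wz":15.8},{"claw":60,"dx":576,"dy":-650,"dz":0,"wx":0,"wy":0,"wz":15.8},{"claw":60,"dx":576,"dy":-650,"dz":0,"wx":0,"wy":0,"wz":15.8},{"claw":60,"dx":576,"dy":-650,"dz":0,"wx":0,"wy":0,"wz":15.8},{"claw":60,"dx":576,"dy":-650,"dz":0,"wx":0,"wy":0,"wz":15.8},{"claw":60,"dx":576,"dy":-650,"dz":0,"wx":0,"wy":0,"wz":15.8},{"claw":60,"dx":576,"dy":-650,"dz":32,"wx":0,"wy":0,"wz":15.8},{"claw":60,"dx":576,"dy":-650,"dz":32,"wx":0,"wy":0,"wz":15.8},{"claw":60,"dx":576,"dy":-650,"dz":32,"wx":0,"wy":0,"wz":15.8},{"claw":60,"dx":576,"dy":-650,"dz":32,"wx":0,"wy":0,"wz":15.8}]'
python3 - <<'E'
from h import *
go(504,290,190,6.6)
E
```

```text
time_s: 2.28
ee_pos: [504.5, 287.8, 191.1]
tool_rot: [0.998, 0.057, 0.001, -0.0]
ft_force: [0.4, -0.6, -0.1]
gripper_width: 51.3
grasp_force: 0.0
t 2.27 pos [504.5 287.8 191.1] d [-0.2 -2.3  1.1] w [-0.01 -0.11 -0.09] w= 51.3 F [ 0.4 -0.6 -0.1]
```

Run:
```python
from h import *
s=snap('wrist','w2'); go(504,290,80,6.6)
print([proj(s,p).round() for p in [(504,290,93),(439.5,282.5,93),(624,304,85),(624,304,23)]])
```

```text
t 2.33 pos [504.6 287.7 191.4] d [ -0.6  -2.3 111.4] w [-0.02 -0.14 -0.1 ] w= 51.1 F [0.4 0.3 0.3]
[array([322., 199.]), array([322., 260.]), array([321.,  58.]), array([322.,  69.])]
```

View pics/w2.png

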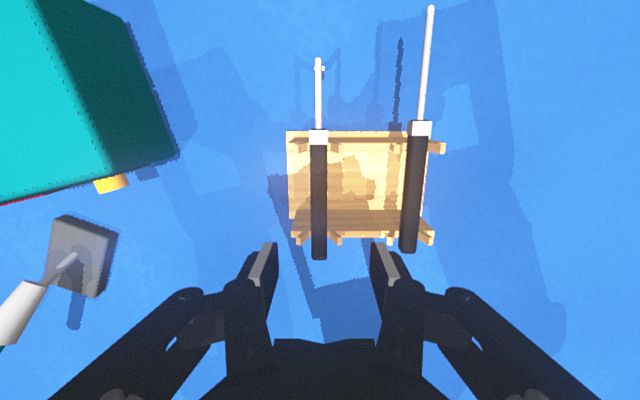

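The wrist view shows the pick handle centred near column 318.5, about 3 px left of my prediction. That puts it at y ≈ 292, so I'm descending with that correction.

```bash
python3 -m crank '[{"claw":60,"dx":-0.5,"dy":-4.3,"dz":50,"wx":0,"wy":0,"wz":0},{"claw":60,"dx":-0.5,"dy":-4.3,"dz":90,"wx":0,"wy":0,"wz":0},{"claw":60,"dx":-0.5,"dy":-4.3,"dz":111,"wx":0,"wy":0,"wz":0},{"claw":60,"dx":-0.5,"dy":-4.3,"dz":111,"wx":0,"wy":0,"wz":0},{"claw":0,"dx":-0.5,"dy":-4.3,"dz":111,"wx":0,"wy":0,"wz":0},{"claw":0,"dx":-0.5,"dy":-4.3,"dz":111,"wx":0,"wy":0,"wz":0},{"claw":0,"dx":-0.5,"dy":-4.3,"dz":111,"wx":0,"wy":0,"wz":0},{"claw":0,"dx":-0.5,"dy":-4.3,"dz":111,"wx":0,"wy":0,"wz":0},{"claw":0,"dx":-0.5,"dy":-4.3,"dz":111,"wx":0,"wy":0,"wz":0},{"claw":0,"dx":-0.5,"dy":-4.3,"dz":111,"wx":0,"wy":0,"wz":0}]'
python3 - <<'E'
from h import *
go(504,290,180,6.6)
E
```

```text
time_s: 3.58
ee_pos: [504.6, 293.4, 81.2]
tool_rot: [0.998, 0.058, 0.002, -0.0]
ft_force: [-0.2, -1.4, 6.3]
gripper_width: 12.8
grasp_force: 58.7
t 3.58 pos [504.6 293.4  81.2] d [ -0.6   3.2 -98.8] w [-0.03 -0.22 -0.  ] w= 12.8 F [-0.2 -1.4  6.3]
```

```bash
python3 -m crank '[{"claw":0,"dx":0,"dy":0,"dz":-15,"wx":0,"wy":0,"wz":0},{"claw":0,"dx":0,"dy":0,"dz":-50,"wx":0,"wy":0,"wz":0},{"claw":0,"dx":0,"dy":0,"dz":-85,"wx":0,"wy":0,"wz":0},{"claw":0,"dx":0,"dy":5,"dz":-105,"wx":0,"wy":0,"wz":0},{"claw":0,"dx":0,"dy":30,"dz":-110,"wx":0,"wy":0,"wz":0},{"claw":0,"dx":2,"dy":75,"dz":-110,"wx":0,"wy":0,"wz":1},{"claw":0,"dx":4,"dy":125,"dz":-110,"wx":0,"wy":0,"wz":2},{"claw":0,"dx":6,"dy":175,"dz":-110,"wx":0,"wy":0,"wz":3},{"claw":0,"dx":8,"dy":225,"dz":-110,"wx":0,"wy":0,"wz":4},{"claw":0,"dx":10,"dy":275,"dz":-110,"wx":0,"wy":0,"wz":5},{"claw":0,"dx":12,"dy":325,"dz":-110,"wx":0,"wy":0,"wz":6},{"claw":0,"dx":13,"dy":375,"dz":-110,"wx":0,"wy":0,"wz":6.6},{"claw":0,"dx":13,"dy":415,"dz":-110,"wx":0,"wy":0,"wz":6.6},{"claw":0,"dx":13,"dy":435,"dz":-110,"wx":0,"wy":0,"wz":6.6},{"claw":0,"dx":13,"dy":440,"dz":-110,"wx":0,"wy":0,"wz":6.6},{"claw":0,"dx":13,"dy":440,"dz":-110,"wx":0,"wy":0,"wz":6.6},{"claw":0,"dx":13,"dy":440,"dz":-110,"wx":0,"wy":0,"wz":6.6}]'
python3 - <<'E'
from h import *
a=snap('top','t3'); b=snap('side','s3'); go(568,-142,130,0)
r=lambda a,k:cv2.resize(a[:,:,::-1],None,fx=k,fy=k,interpolation=cv2.INTER_CUBIC)
im=np.zeros((600,800,3),np.uint8); im[:600,:400]=r(a['frame'][80:230,410:510],4); im[:400,400:800]=r(b['frame'][90:190,315:415],4)
cv2.imwrite('pics/c3.png',im)
for p in [(688,-142,130),(688,-142,193),(568,-142,193)]: print(proj(a,p).round(1),proj(b,p).round(1))
E
```

```text
time_s: 5.7
ee_pos: [566.3, -141.1, 188.7]
tool_rot: [1.0, 0.001, -0.0, -0.0]
ft_force: [-0.1, 0.4, -0.5]
gripper_width: 12.6
grasp_force: 58.7
t 5.8 pos [ 566.4 -141.3  188.8] d [ 1.6  0.7 58.8] w [-0.02  0.01  0.09] w= 12.6 F [-0.2  0.5 -0.3]
[466.7 104. ] [335.9 113.6]
[478.5  89. ] [337.   89.8]
[483.  171.2] [382.1 106.8]
```

View pics/c3.png

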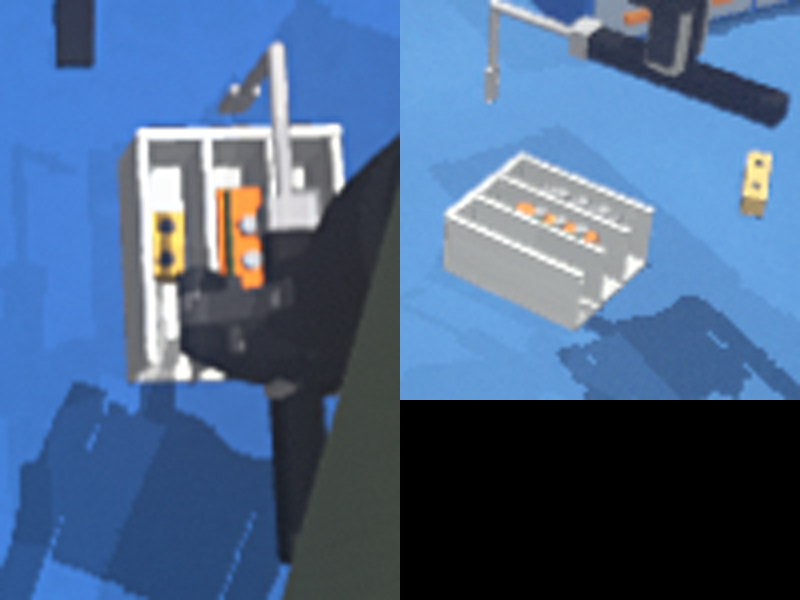

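Run:
```python
from h import *
np.set_printoptions(precision=1,suppress=True)
t=load('t3'); s=load('s3')
def tri(a,b):
    o1,d1=ray(t,*a);o2,d2=ray(s,*b)
    k=np.linalg.lstsq(np.c_[d1,-d2],o2-o1,rcond=None)[0]; p,q=o1+k[0]*d1,o2+k[1]*d2
    return (p+q)/2,np.linalg.norm(p-q)
print('bend',tri((410+277/4-.4,80+47/4-.4),(315+94/4-.4,90+5/4-.4)))
print('tip',tri((410+228/4-.4,80+106/4-.4),(315+90/4-.4,90+102/4-.4)))
# handle axis top z=200: ferrule mid, back end
for x,y in [(277,60),(283,190),(296,195),(290,560)]: print(plane(t,410+x/4-.4,80+y/4-.4,196))
```

```text
bend (array([ 685.5, -143.1,  190.6]), np.float64(0.11881278866888786))
tip (array([ 685.5, -142.9,  126.3]), np.float64(0.835883617699834))
[ 678.6 -141.2  196. ]
[ 630.8 -140.8  196. ]
[ 628.9 -145.2  196. ]
[ 499.9 -136.2  196. ]
```

The block sits mid-slot, and the hook tip triangulates to (685.5, −143). I'll nudge it +2 mm in x and +1 mm in y, then descend behind the block.

```bash
python3 -m crank '[{"claw":0,"dx":2,"dy":-1,"dz":25,"wx":0,"wy":0,"wz":0},{"claw":0,"dx":2,"dy":-1,"dz":55,"wx":0,"wy":0,"wz":0},{"claw":0,"dx":2,"dy":-1,"dz":70,"wx":0,"wy":0,"wz":0},{"claw":0,"dx":2,"dy":-1,"dz":80,"wx":0,"wy":0,"wz":0},{"claw":0,"dx":2,"dy":-1,"dz":90,"wx":0,"wy":0,"wz":0},{"claw":0,"dx":2,"dy":-1,"dz":100,"wx":0,"wy":0,"wz":0},{"claw":0,"dx":2,"dy":-1,"dz":110,"wx":0,"wy":0,"wz":0},{"claw":0,"dx":2,"dy":-1,"dz":116,"wx":0,"wy":0,"wz":0},{"claw":0,"dx":2,"dy":-1,"dz":119,"wx":0,"wy":0,"wz":0},{"claw":0,"dx":2,"dy":-1,"dz":119,"wx":0,"wy":0,"wz":0},{"claw":0,"dx":2,"dy":-1,"dz":119,"wx":0,"wy":0,"wz":0}]'
python3 - <<'E'
from h import *
a=snap('top','t4'); b=snap('side','s4'); go(568,-140.5,68,0)
r=lambda a,k:cv2.resize(a[:,:,::-1],None,fx=k,fy=k,interpolation=cv2.INTER_CUBIC)
im=np.zeros((600,800,3),np.uint8); im[:600,:400]=r(a['frame'][90:210,430:510],5); im[:400,400:800]=r(b['frame'][110:190,315:395],5)
cv2.imwrite('pics/c4.png',im)
E
```

```text
time_s: 7.18
ee_pos: [568.8, -141.8, 70.2]
tool_rot: [1.0, -0.0, 0.0, 0.0]
ft_force: [-0.6, -0.1, -0.8]
gripper_width: 12.3
grasp_force: 58.7
t 7.28 pos [ 568.7 -141.8   70.2] d [-0.7 -1.3  2.2] w [ 0.02 -0.05 -0.01] w= 12.5 F [ 0.  -0.3 -0.6]
```

View pics/c4.png

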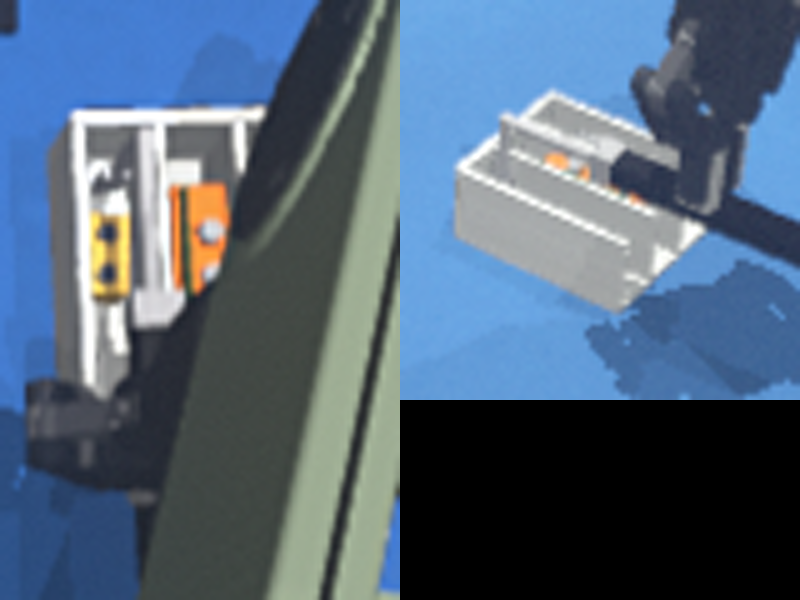

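The hook is down in the slot behind the block: its blade is at crop (110,180), the block at (110,255), and there's no contact force. Next I drag the block out slowly.

```bash
python3 -m crank '[{"claw":0,"dx":-3,"dy":0,"dz":2,"wx":0,"wy":0,"wz":0},{"claw":0,"dx":-10,"dy":0,"dz":2,"wx":0,"wy":0,"wz":0},{"claw":0,"dx":-17,"dy":0,"dz":2,"wx":0,"wy":0,"wz":0},{"claw":0,"dx":-25,"dy":0,"dz":2,"wx":0,"wy":0,"wz":0},{"claw":0,"dx":-33,"dy":0,"dz":2,"wx":0,"wy":0,"wz":0},{"claw":0,"dx":-41,"dy":0,"dz":2,"wx":0,"wy":0,"wz":0},{"claw":0,"dx":-49,"dy":0,"dz":2,"wx":0,"wy":0,"wz":0},{"claw":0,"dx":-57,"dy":0,"dz":2,"wx":0,"wy":0,"wz":0},{"claw":0,"dx":-65,"dy":0,"dz":2,"wx":0,"wy":0,"wz":0},{"claw":0,"dx":-73,"dy":0,"dz":2,"wx":0,"wy":0,"wz":0},{"claw":0,"dx":-81,"dy":0,"dz":2,"wx":0,"wy":0,"wz":0},{"claw":0,"dx":-89,"dy":0,"dz":2,"wx":0,"wy":0,"wz":0},{"claw":0,"dx":-97,"dy":0,"dz":2,"wx":0,"wy":0,"wz":0},{"claw":0,"dx":-104,"dy":0,"dz":2,"wx":0,"wy":0,"wz":0},{"claw":0,"dx":-111,"dy":0,"dz":2,"wx":0,"wy":0,"wz":0},{"claw":0,"dx":-117,"dy":0,"dz":2,"wx":0,"wy":0,"wz":0},{"claw":0,"dx":-121,"dy":0,"dz":2,"wx":0,"wy":0,"wz":0},{"claw":0,"dx":-121,"dy":0,"dz":2,"wx":0,"wy":0,"wz":0},{"claw":0,"dx":-116,"dy":0,"dz":2,"wx":0,"wy":0,"wz":0},{"claw":0,"dx":-114,"dy":0,"dz":2,"wx":0,"wy":0,"wz":0}]'
python3 - <<'E'
from h import *
a=snap('top','t5'); b=snap('side','s5'); go(504.6,293.4,200,6.6)
r=lambda a,k:cv2.resize(a[:,:,::-1],None,fx=k,fy=k,interpolation=cv2.INTER_CUBIC)
im=np.zeros((600,800,3),np.uint8); im[:600,:400]=r(a['frame'][90:240,420:520],4); im[:480,400:800]=r(b['frame'][100:220,315:415],4)
cv2.imwrite('pics/c5.png',im)
E
```

```text
time_s: 9.78
ee_pos: [455.2, -141.8, 67.9]
tool_rot: [1.0, 0.0, 0.0, 0.0]
ft_force: [-0.8, -0.1, -0.9]
gripper_width: 12.8
grasp_force: 58.7
t 9.88 pos [ 455.  -141.7   67.9] d [  49.7 -435.1 -132.2] w [ 0.01 -0.02 -6.59] w= 12.3 F [ 0.1 -0.5 -1.1]
```

View pics/c5.png

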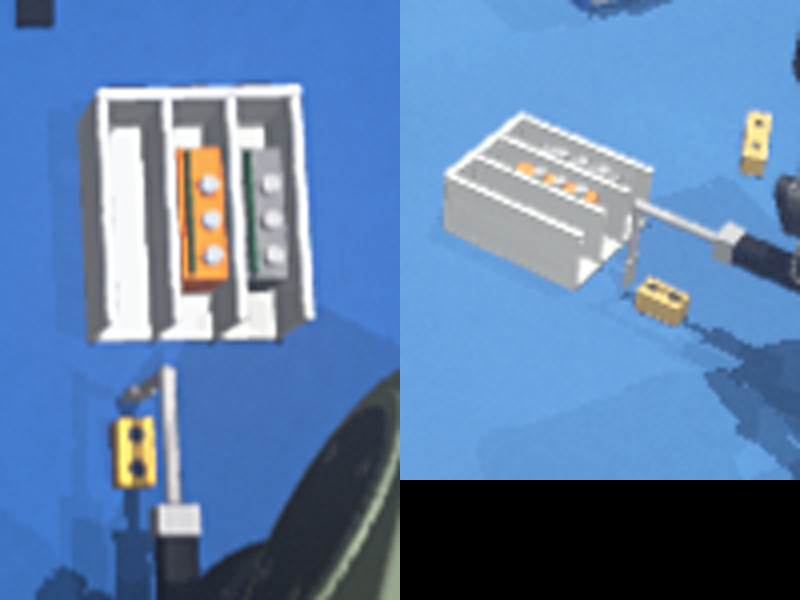

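The block lies flat on the bench, clear of the rack (top-crop (135,452)), and the hook has backed off it. I'm lifting the pick and taking it back over the rest.

```bash
python3 -m crank '[{"claw":0,"dx":0,"dy":0,"dz":-15,"wx":0,"wy":0,"wz":0},{"claw":0,"dx":0,"dy":0,"dz":-55,"wx":0,"wy":0,"wz":0},{"claw":0,"dx":0,"dy":0,"dz":-95,"wx":0,"wy":0,"wz":0},{"claw":0,"dx":2,"dy":-10,"dz":-118,"wx":0,"wy":0,"wz":0},{"claw":0,"dx":6,"dy":-45,"dz":-123,"wx":0,"wy":0,"wz":-1},{"claw":0,"dx":12,"dy":-95,"dz":-123,"wx":0,"wy":0,"wz":-2},{"claw":0,"dx":18,"dy":-145,"dz":-123,"wx":0,"wy":0,"wz":-3},{"claw":0,"dx":24,"dy":-195,"dz":-123,"wx":0,"wy":0,"wz":-4},{"claw":0,"dx":30,"dy":-245,"dz":-123,"wx":0,"wy":0,"wz":-5},{"claw":0,"dx":36,"dy":-295,"dz":-123,"wx":0,"wy":0,"wz":-6},{"claw":0,"dx":42,"dy":-345,"dz":-123,"wx":0,"wy":0,"wz":-6.6},{"claw":0,"dx":47,"dy":-390,"dz":-123,"wx":0,"wy":0,"wz":-6.6},{"claw":0,"dx":49.7,"dy":-420,"dz":-123,"wx":0,"wy":0,"wz":-6.6},{"claw":0,"dx":49.7,"dy":-432,"dz":-123,"wx":0,"wy":0,"wz":-6.6},{"claw":0,"dx":49.7,"dy":-435,"dz":-123,"wx":0,"wy":0,"wz":-6.6},{"claw":0,"dx":49.7,"dy":-435,"dz":-123,"wx":0,"wy":0,"wz":-6.6},{"claw":0,"dx":49.7,"dy":-435,"dz":-123,"wx":0,"wy":0,"wz":-6.6}]'
python3 - <<'E'
from h import *
go(504.6,293.4,82,6.6)
E
```

```text
time_s: 12.0
ee_pos: [504.3, 292.3, 190.9]
tool_rot: [0.998, 0.057, -0.0, 0.0]
ft_force: [0.2, -0.3, -0.6]
gripper_width: 12.5
grasp_force: 58.8
t 12.0 pos [504.3 292.3 190.9] d [  0.5  -1.1 108.9] w [ 0.02  0.01 -0.09] w= 12.5 F [ 0.2 -0.3 -0.6]
```

```bash
python3 -m crank '[{"claw":0,"dx":0.5,"dy":-1,"dz":25,"wx":0,"wy":0,"wz":0},{"claw":0,"dx":0.5,"dy":-1,"dz":60,"wx":0,"wy":0,"wz":0},{"claw":0,"dx":0.5,"dy":-1,"dz":82,"wx":0,"wy":0,"wz":0},{"claw":0,"dx":0.5,"dy":-1,"dz":94,"wx":0,"wy":0,"wz":0},{"claw":0,"dx":0.5,"dy":-1,"dz":102,"wx":0,"wy":0,"wz":0},{"claw":0,"dx":0.5,"dy":-1,"dz":107,"wx":0,"wy":0,"wz":0},{"claw":0,"dx":0.5,"dy":-1,"dz":109,"wx":0,"wy":0,"wz":0},{"claw":0,"dx":0.5,"dy":-1,"dz":109,"wx":0,"wy":0,"wz":0},{"claw":0,"dx":0.5,"dy":-1,"dz":109,"wx":0,"wy":0,"wz":0}]'
python3 - <<'E'
from h import *
go(504.6,293.4,81.2,6.6)
E
```

```text
time_s: 13.12
ee_pos: [505.0, 294.6, 82.3]
tool_rot: [0.998, 0.058, 0.0, -0.0]
ft_force: [-0.6, -0.4, -0.9]
gripper_width: 12.8
grasp_force: 58.8
t 13.12 pos [505.  294.6  82.3] d [-0.5  1.2  1.1] w [-0.02 -0.06 -0.01] w= 12.8 F [-0.6 -0.4 -0.9]
```

Nearly on the original pose and no side force. I'll lower the last 1 mm, open to 60 %, then retreat straight up.

```bash
python3 -m crank '[{"claw":0,"dx":-0.5,"dy":1,"dz":1,"wx":0,"wy":0,"wz":0},{"claw":0,"dx":-0.5,"dy":1,"dz":1,"wx":0,"wy":0,"wz":0},{"claw":60,"dx":-0.5,"dy":1,"dz":1,"wx":0,"wy":0,"wz":0},{"claw":60,"dx":-0.5,"dy":1,"dz":1,"wx":0,"wy":0,"wz":0},{"claw":60,"dx":-0.5,"dy":1,"dz":1,"wx":0,"wy":0,"wz":0},{"claw":60,"dx":-0.5,"dy":1,"dz":1,"wx":0,"wy":0,"wz":0},{"claw":60,"dx":-0.5,"dy":1,"dz":1,"wx":0,"wy":0,"wz":0},{"claw":60,"dx":-0.5,"dy":1,"dz":-20,"wx":0,"wy":0,"wz":0},{"claw":60,"dx":-0.5,"dy":1,"dz":-60,"wx":0,"wy":0,"wz":0},{"claw":60,"dx":-0.5,"dy":1,"dz":-110,"wx":0,"wy":0,"wz":0},{"claw":60,"dx":-100,"dy":60,"dz":-150,"wx":0,"wy":0,"wz":0},{"claw":60,"dx":-100,"dy":140,"dz":-150,"wx":0,"wy":0,"wz":0},{"claw":60,"dx":-100,"dy":140,"dz":-150,"wx":0,"wy":0,"wz":0},{"claw":60,"dx":-100,"dy":140,"dz":-150,"wx":0,"wy":0,"wz":0},{"claw":60,"dx":-100,"dy":140,"dz":-150,"wx":0,"wy":0,"wz":0}]'
python3 - <<'E'
from h import *
a=snap('top','t6'); b=snap('side','s6'); o=load('top0'); p=load('side0')
r=lambda a,k:cv2.resize(a.astype(np.uint8)[:,:,::-1],None,fx=k,fy=k,interpolation=cv2.INTER_CUBIC)
im=np.zeros((560,800,3),np.uint8)
for i,(f,g) in enumerate([(o,p),(a,b)]):
    im[i*280:i*280+280,:280]=r(f['frame'][140:280,165:305],2); im[i*280:i*280+280,280:580]=r(g['frame'][200:340,200:350],2)
im[280:,580:780]=r(a['frame'][100:240,420:520],2)
cv2.imwrite('pics/c6.png',im)
y=cv2.inRange(cv2.cvtColor(a['frame'],cv2.COLOR_RGB2HSV),(18,120,120),(32,255,255)); y[:, :420]=0; y[:,520:]=0; y[:165]=0;y[230:]=0
m=cv2.moments(y); print(m['m00']/255,plane(a,m['m10']/m['m00'],m['m01']/m['m00'],14)); go(504,293,81,6.6)
E
```

```text
time_s: 15.0
ee_pos: [421.6, 144.0, 232.1]
tool_rot: [0.998, 0.057, 0.0, -0.0]
ft_force: [-0.7, 0.1, -0.1]
gripper_width: 51.3
grasp_force: 0.0
105.0 [ 546.6865738  -141.33344361   14.        ]
t 15.1 pos [421.5 144.7 231.6] d [  99.2 -137.7  150.7] w [-0.02  0.01  0.06] w= 51.3 F [-0.4  0.5 -0.1]
```

View pics/c6.png

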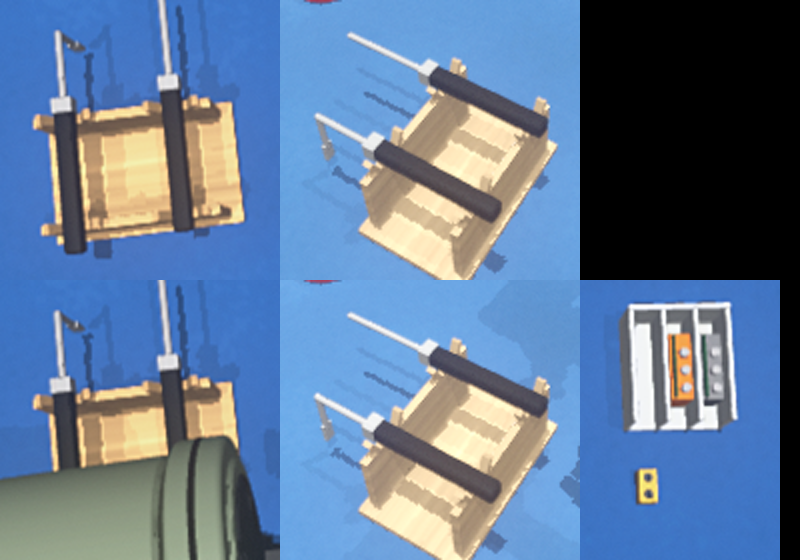

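The side view shows the pick back where it started, within about 1 px. The block lies at about (547, −141), roughly 103 mm in front of the rack's origin and within limits.

```bash
python3 -c "
from station import arm
print(arm.finish_job())"
```

```text
the job is handed in; nothing more can be done
None
```

I dragged the block out of the rack with the hook, laid the pick back on its rest and handed the job in; the last pictures showed the block about 103 mm in front of the rack's origin and the pick within about 1 px of its starting place (no verdict was returned).

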